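Lay out the parts of a dismantled sensor

TASK

A throttle sensor has been taken apart on the bench. Put each of its four parts - the housing with two ears, the rotor with its shaft, the rectangular connector shell and the plain ring - flat on the white tile that shows its silhouette, centred to within a centimetre and, for the housing and the shell, turned to line up with the silhouette to within about ten degrees (either way round). Keep every part the right way up all the time and leave all four lying still on their tiles.

Things in the scene. Friction and masses are not known exactly. Their poses are not given: they have to be found in the camera images.
- housing: Sensor housing: black round cup, 52 mm outer diameter, 28 mm tall, open on top, a white plate inside; two low ears (16 mm wide, 8 mm thick, at the foot, with brass screw holes) stick out at both ends along x to 78 mm overall. Stands upright. Origin: centre of underside; x along the ears, z up. Same either way round. About 90 g. Grip: across its 52 mm, along y.
- rotor: Rotor: black disc, 46 mm diameter, 8 mm thick, lying flat, with an upright steel shaft of 10 mm diameter at its centre, up to 44 mm height (a black 20 mm collar round its foot up to 11 mm). Origin: centre of the disc's underside; z up along the shaft; round, so its yaw does not matter. About 70 g. Grip: by the shaft.
- shell: Connector shell: black rectangular box, 56 (x) x 30 (y) x 26 mm tall, 3 mm walls, open on top with three brass blades inside. Origin: centre of the underside; x along the long side, z up. Same either way round. About 50 g. Grip: across its 30 mm, along y.
- ring: Plain aluminium ring, 60 mm outer, 42 mm inner diameter, 16 mm tall, lying flat. Origin: centre of underside; z up; round, so its yaw does not matter. About 80 g. Grip: across its 60 mm. (The round steel tin of screws, 60 mm wide, 18 mm tall, with a closed bottom, is not part of the sensor and just stands about.)
- tile_housing: White rectangular tile, 96 (x) x 84 (y) x 4 mm thick, fixed to the bench, with a dark flat silhouette centred on it: a disc of 52 mm with two ears, 78 mm overall along the tile's x, the shape of the housing. Origin: centre of the tile's underside, at bench height; z up. Its top, where the part rests, is 4 mm above.
- tile_rotor: White rectangular tile, 96 (x) x 84 (y) x 4 mm thick, fixed to the bench, with a dark flat silhouette centred on it: a disc of 46 mm with only a small white dot of 10 mm in its middle, the shape of the rotor (the tile's yaw does not matter). Origin: centre of the tile's underside, at bench height; z up. Its top, where the part rests, is 4 mm above.
- tile_shell: White rectangular tile, 96 (x) x 84 (y) x 4 mm thick, fixed to the bench, with a dark flat silhouette centred on it: a rectangle 56 mm along the tile's x by 30 mm along y, the shape of the connector shell. Origin: centre of the tile's underside, at bench height; z up. Its top, where the part rests, is 4 mm above.
- tile_ring: White rectangular tile, 96 (x) x 84 (y) x 4 mm thick, fixed to the bench, with a dark flat silhouette centred on it: a ring of 60 mm outer and 42 mm inner diameter, white inside, the shape of the plain ring (the tile's yaw does not matter). Origin: centre of the tile's underside, at bench height; z up. Its top, where the part rests, is 4 mm above.
There are look-alikes about, which are no part of the job. Leave any black, purple or red look-alike of the ring alone.

How it is judged:
By the outcome, as a careful person would: the job done as asked, in the order asked, and still so for the second after the job is handed in, with the robot touching nothing.
It also fails if it takes over 112 s, if anything falls off the work surface, if the arm or the gripper's body presses on something with over 40 N, if the wrist force passes 120 N, or if a joint passes its speed limit or range.

ROBOT

A 6-joint arm with a two-finger parallel gripper is mounted at the origin on the work surface. World frame = base frame: x ahead of the robot, y to its left, z up, the work surface at z = 0. Lengths are in m, angles in degrees, forces in N, time in s.
With the tool pointing down it reaches from about 0.35 to 0.725 m from the base axis. Payload 6 kg.
Tool frame: the origin (TCP) lies on the centre line of the jaws, within the pads' length; the fingertips stand 14 mm ahead of it and the grasp point (between the pads) lies 5 mm behind it; z points along the fingers, y is the line along which they close (so a half turn about z gives the same grasp; the last joint's range is limited). The gripper opens to 85 mm and grips with 20 to 120 N. Pads are 22 mm wide; open, the fingers measure 114 mm over their backs; the gripper's body (76 mm by 85 mm) begins 54 mm behind the grasp point. The pads swing forward as they close: fully open they stand 13 mm farther back than shut.
Start: joints at [-54.62, 2.303, 4.859, 0, -92.561, -19.12], TCP at [0.168, -0.576, 0.245] pointing down, gripper open.
Joint ranges: [-146.85, 146.85], [-73.84, 115.35], [-62.03, 85.46], [-188.31, 113.3], [-161.28, -10.13], [-171.36, 171.36]. Speed limits (degrees/s): [147.25, 147.25, 172.46, 180, 180, 180].

INTERFACE

Orientations are given as [roll, pitch, yaw] about the fixed x, y, z axes, in that order (R = Rz(yaw) Ry(pitch) Rx(roll)).
In Python, from station import state, optics, ticket gives the robot as it stands.
- The arm moves only by the tool step_arm, never from a script. Its argument "deltas" is one flat list of numbers, 7 for each row, row after row: the shift along the tool's x, y, z in m, then the turn, a rotation vector about the tool's x, y, z in degrees, then the opening, from -1 (shut) to 1 (fully open). A call has 1 to 10 rows; each row is the pose to reach, as a shift and turn from the pose commanded when the call began, along the tool's axes at that moment; what a row does not reach only later rows make up. A row lasts 1/12 s, in which the tool goes at most 41.7 mm and 7.16 degrees, less where a joint would pass 70% of its speed; a pose out of reach is approached as far as the arm can. A call with a gripper value outside its range is refused whole. The fingers move at their own pace and stop on an object; "force" is the grip in N (left out, the last holds). Time passes only in rows, so rows that repeat a pose let the fingers close. It gives the time, the measured TCP pose, the force, the opening and the grip force at its end, in the units of the state.
- state(): the state, without advancing time (a new reading comes with each control period).
- optics.camera(name): name is "scene" or "side" or "wrist"; returns the picture (400x640x3 uint8, blue, green, red); there is no depth.
- optics.camera_info(name): a dict with "vertical_fov" (degrees; the focal length in pixels is half the picture's height over the tangent of half this angle, whatever the lens; pixels are square), "cx", "cy" (the principal point, pixels), "R" (3x3) and "t" (3): a world point X has camera coordinates R X + t. Camera axes: x right, y down, z forward; pixel columns grow to the right and rows downward; lengths in m; the calibration is good to about 2 mm. The wrist camera is an equidistant fisheye: a pixel r from the principal point sees the ray r / f radians off the axis. A picture is of the moment at which its call begins: read the wrist's pose just before it. camera_info takes no time and is no camera call; for the wrist camera it gives the pose at the moment of the call.
- ticket.hand_in(): hands the job in; it is judged then, once.
Trained networks look in the newest picture that a camera, given by its name, has taken for a name from the list of things; names that differ only in an ending like _2 or _b are one class to them, and where a whole thing is asked for, a point or a joint stands for the part that bears it (a point fixed in the world has none). Each returns a list of dicts, best first, with "p" (0 to 1); they miss things now and then, are a little off and sometimes report something else, mostly with a low value. They report only what shows in the picture. A call takes as long as a camera call. They do not tell look-alikes from the thing itself.
- optics.silhouettes(camera, thing): "pixels" (400x640 bool, what is visible of it) and "xy" ([column, row] in pixels, amid what is visible of it).
- optics.landmark_of(camera, thing): "xy" ([column, row] in pixels: a listed point, or the origin of a listed thing).
The state is a dict: "time_s": time; "joint_pos": joint angles; "qd": joint speeds; "joint_torque": joint torques, N m; "tool_pos": TCP position; "ee_rot": TCP orientation; "wrist_force": force on the tool from outside, world axes, zero at the start; "wrist_torque": the same for the moment, N m; "width": finger opening in m; "finger_force": force on a finger pad.
Only numpy, scipy, OpenCV 4.12 (cv2) and the standard library are available. Lean on these libraries where they do the work, as an engineer would, in place of code of your own. Each camera call takes 0.05 s, during which the arm holds its last target. There are 200 camera calls.

## Working session

There is one attempt and no reset: what is moved stays moved. The work goes in short steps, Python scripts to look and compute and a tool call to move; the robot and the scene stay as the last step left them, time stands still between calls to the robot, and variables do not carry over. Pictures are saved under pics/ and viewed, at most 14 in all, crops included, and the job is handed in when it is done.

Besides the shell and the picture viewer there is one more tool, called after "Emit:" by a JSON object that holds its "api" and its "payload". step_arm: Moves the arm, as the interface text tells. Its arguments: {"type":"object","properties":{"deltas":{"type":"array","items":{"type":"number"}},"force":{"type":"number"}},"required":["deltas"]}

```bash
mkdir -p pics; ls; cat > h.py <<'E'
import numpy as np, cv2
from station import state, optics, ticket
def f(ci): return 200/np.tan(np.radians(ci["vertical_fov"]/2))
def ray(name,xy,ci=None):
    ci=ci or optics.camera_info(name); R=np.array(ci["R"]);t=np.array(ci["t"])
    u=(xy[0]-ci["cx"])/f(ci); v=(xy[1]-ci["cy"])/f(ci)
    if name=="wrist":
        r=np.hypot(u,v); s=np.sin(r)/r if r>1e-9 else 1; d=np.array([u*s,v*s,np.cos(r)])
    else: d=np.array([u,v,1.])
    return -R.T@t, R.T@d
def onz(name,xy,z,ci=None):
    o,d=ray(name,xy,ci); return o+d*(z-o[2])/d[2]
E
python3 - <<'E'
from h import *
s=state(); print(s)
for n in ["scene","side","wrist"]:
    ci=optics.camera_info(n); print(n,ci["vertical_fov"],-np.array(ci["R"]).T@np.array(ci["t"]))
    cv2.imwrite(f"pics/{n}0.png",optics.camera(n))
E
```

```text
pics
{'time_s': 0.0, 'joint_pos': array([-5.46188506e+01,  2.33813556e+00,  4.80082932e+00, -2.91207750e-02,
       -9.25603079e+01, -1.91192280e+01]), 'qd': array([ 0.01420951,  0.0308839 , -0.01290177,  0.06459195, -0.05938568,
        0.10406213]), 'joint_torque': array([-1.11989790e-03, -3.68192017e+01,  3.47416520e+01,  6.93235472e+00,
       -5.28884644e-03, -3.11103531e-05]), 'tool_pos': array([ 0.1680212 , -0.57567237,  0.24426086]), 'ee_rot': array([ 1.79898241e+02, -4.48290549e-03, -1.63736799e+02]), 'wrist_force': array([-0.45616595,  0.57911014, -0.11080311]), 'wrist_torque': array([-0.06358565,  0.04812562,  0.01047161]), 'finger_force': 0.0, 'width': 0.08557768368934514}
scene 56.73878315691656 [ 1.06682454 -0.23687544  0.68530264]
side 46.38117282084317 [0.1444206  0.78374248 0.91571444]
wrist 65.70646984690485 [ 0.09572644 -0.59698269  0.37224301]
```

View pics/scene0.png

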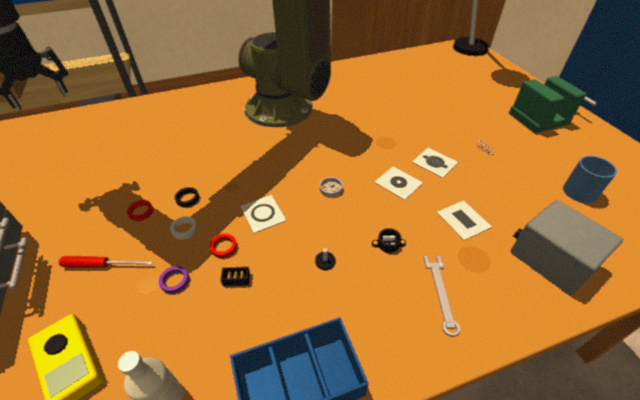

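View pics/side0.png

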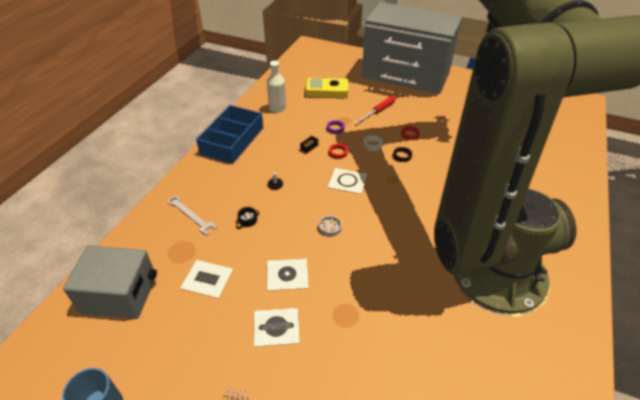

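Scene view: the ring candidates are grey (183,227), which is plain aluminium in shadow, black (187,197), red (140,210) and (223,245), purple (174,279), and the tin at (331,187). I choose grey. The shell is at (236,277), the rotor at (325,260) and the housing at (389,241). The tiles are ring (263,213), rotor (399,182), housing (435,162) and shell (464,219). The side view agrees.

```bash
cat > m.py <<'E'
from h import *
for n in ["scene","side"]:
    img=optics.camera(n)
    if n=="scene": cv2.imwrite("pics/crop0.png",cv2.resize(img[140:300,110:310],None,fx=4,fy=3.75,interpolation=cv2.INTER_CUBIC)[:600])
    for th in ["housing","rotor","shell","ring","tile_housing","tile_rotor","tile_shell","tile_ring"]:
        for r in optics.landmark_of(n,th)[:3]:
            print(n,th,"L",round(r["p"],2),np.round(r["xy"]),np.round(onz(n,r["xy"],0)[:2],4))
        if th[:4]=="tile" or th in("shell","housing"):
          for r in optics.silhouettes(n,th)[:1]:
            z=.004 if th[:4]=="tile" else .013
            m=r["pixels"].astype(np.uint8); c=max(cv2.findContours(m,0,2)[0],key=cv2.contourArea)[:,0]
            P=np.array([onz(n,p,z)[:2] for p in c],np.float32)*1000
            (x,y),(w,h),a=cv2.minAreaRect(P); 
            if w<h: w,h,a=h,w,a+90
            print("   S",round(r["p"],2),np.round(r["xy"]),"ctr %.0f %.0f size %.0f %.0f yaw %.1f"%(x,y,w,h,(a+90)%180-90))
E
python3 m.py
```

```text
scene housing L 0.8 [390. 243.] [0.6383 0.0874]
scene housing L 0.44 [183. 227.] [ 0.4238 -0.3557]
   S 0.84 [391. 241.] ctr 638 85 size 67 62 yaw -56.5
scene rotor L 0.51 [326. 262.] [ 0.6352 -0.0684]
   S 0.57 [233. 275.] ctr 610 -264 size 63 46 yaw 72.9
scene ring L 0.93 [185. 226.] [ 0.4228 -0.3495]
scene ring L 0.84 [187. 198.] [ 0.3278 -0.3361]
scene ring L 0.74 [139. 210.] [ 0.3308 -0.4535]
scene tile_housing L 0.8 [432. 162.] [0.424  0.3314]
   S 0.7 [432. 161.] ctr 429 334 size 97 90 yaw 27.4
scene tile_rotor L 0.77 [398. 183.] [0.4668 0.2018]
scene tile_rotor L 0.4 [388. 242.] [0.6337 0.0839]
   S 0.74 [394. 184.] ctr 467 199 size 94 86 yaw 26.7
scene tile_shell L 0.56 [464. 217.] [0.6274 0.2927]
   S 0.58 [463. 219.] ctr 635 284 size 97 86 yaw 7.7
scene tile_ring L 0.92 [262. 213.] [ 0.4458 -0.1669]
   S 0.81 [260. 210.] ctr 449 -166 size 103 87 yaw 7.5
side housing L 0.57 [247. 218.] [0.6432 0.0751]
   S 0.96 [247. 217.] ctr 635 84 size 79 57 yaw -66.3
side rotor L 0.74 [276. 183.] [ 0.6339 -0.0777]
   S 0.77 [313. 141.] ctr 609 -264 size 77 51 yaw 73.7
side ring L 0.63 [333. 128.] [ 0.5788 -0.3842]
side ring L 0.55 [410. 137.] [ 0.3323 -0.4384]
side ring L 0.5 [339. 155.] [ 0.5131 -0.2663]
side tile_housing L 0.77 [278. 325.] [0.4271 0.3294]
   S 0.7 [279. 326.] ctr 428 338 size 98 87 yaw 27.2
side tile_rotor L 0.74 [287. 275.] [0.4652 0.2019]
   S 0.71 [287. 275.] ctr 466 201 size 96 90 yaw 27.1
side tile_shell L 0.65 [209. 280.] [0.6302 0.2851]
   S 0.91 [209. 280.] ctr 635 286 size 100 86 yaw 7.2
side tile_ring L 0.84 [348. 179.] [ 0.4471 -0.1725]
side tile_ring L 0.45 [275. 324.] [0.4347 0.3313]
   S 0.86 [349. 181.] ctr 447 -162 size 97 85 yaw 8.6
```

View pics/crop0.png

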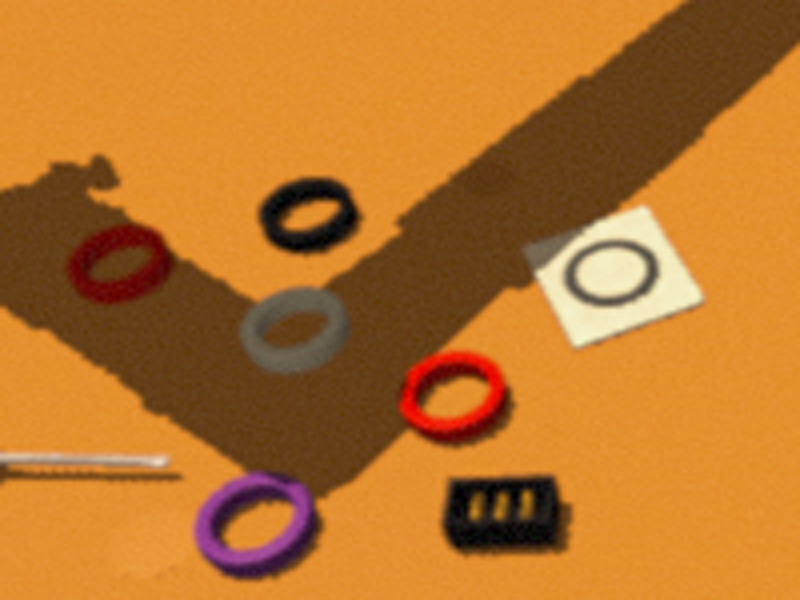

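The close crop confirms that the grey ring (183,227 in scene) is the plain aluminium one. The others are black, red, dark red and purple. I move above it and look from there.

```bash
cat >> h.py <<'E'
import json,os,sys
def plan(x,y,z,close):
    """closing direction (deg, mod 180) -> row in tool axes; keeps the commanded pose in cmd.json"""
    c=json.load(open("cmd.json")) if os.path.exists("cmd.json") else [0.168,-0.576,0.245,-163.74]
    j1=np.degrees(np.arctan2(y,x)); w=lambda a:(a+180)%360-180
    cand=[close+k*180 for k in(-3,-2,-1,0,1,2,3)]
    cand=[a for a in cand if abs(a-j1)<165]            # j6 = close-j1
    j6now=c[3]+90-np.degrees(np.arctan2(c[1],c[0])); j6now=w(j6now)
    a=min(cand,key=lambda a:abs(a-j1-j6now))
    dyaw=w(a-90+180-180-c[3]+0) ; 
    if abs(w(a-90-c[3]))>90.1: dyaw=w(a+90-c[3])
    dyaw=w(a-180+90-c[3]) if True else dyaw
    t=np.radians(c[3]); dx,dy=x-c[0],y-c[1]
    r=[round(dx*np.cos(t)+dy*np.sin(t),4),round(dx*np.sin(t)-dy*np.cos(t),4),round(c[2]-z,4),0,0,round(-dyaw,1)]
    n=[c[0]+r[0]*np.cos(t)+r[1]*np.sin(t),c[1]+r[0]*np.sin(t)-r[1]*np.cos(t),c[2]-r[2],c[3]-r[5]]
    json.dump(n,open("cmd.json","w")); print("row",r,"j6 goal %.0f"%(a-j1),"rows>=%.1f"%max(np.linalg.norm(r[:3])/.0417,abs(r[5])/7.16),"cmd",np.round(n,4))
E
python3 - <<'E'
s=open('h.py').read().split("\n")
s=[l for l in s if not l.startswith("    if abs(w(a-90") and "dyaw=w(a-90+180" not in l]
s=[l.replace(" if True else dyaw","") for l in s]
open('h.py','w').write("\n".join(s))
E
python3 -c "
from h import *
plan(.425,-.352,.15,90)"
```

```text
row [np.float64(-0.3094), np.float64(0.1431), 0.095, 0, 0, 16.3] j6 goal -50 rows>=8.5 cmd [ 4.2500e-01 -3.5200e-01  1.5000e-01 -1.8004e+02]
```

Emit:
{"api": "step_arm", "payload": {"deltas": [-0.3094,0.1431,0.095,0,0,16.3,1,-0.3094,0.1431,0.095,0,0,16.3,1,-0.3094,0.1431,0.095,0,0,16.3,1,-0.3094,0.1431,0.095,0,0,16.3,1,-0.3094,0.1431,0.095,0,0,16.3,1,-0.3094,0.1431,0.095,0,0,16.3,1,-0.3094,0.1431,0.095,0,0,16.3,1,-0.3094,0.1431,0.095,0,0,16.3,1,-0.3094,0.1431,0.095,0,0,16.3,1,-0.3094,0.1431,0.095,0,0,16.3,1], "force": 40}}

```text
time_s: 2.48
tool_pos: [0.4272, -0.3485, 0.1479]
ee_rot: [179.9, -0.1, -179.8]
wrist_force: [-0.1, 0.3, -0.7]
width: 0.0857
finger_force: 0.0
```

```bash
python3 - <<'E'
from h import *
s=state(); print(s["tool_pos"],s["ee_rot"],s["joint_pos"])
ci=optics.camera_info("wrist"); img=optics.camera("wrist"); cv2.imwrite("pics/w1.png",img)
print(np.round(-np.array(ci["R"]).T@np.array(ci["t"]),3))
for r in optics.landmark_of("wrist","ring")[:6]: print("L",round(r["p"],2),np.round(r["xy"]),np.round(onz("wrist",r["xy"],0,ci)[:2],4))
for r in optics.silhouettes("wrist","ring")[:6]:
    c=max(cv2.findContours(r["pixels"].astype(np.uint8),0,2)[0],key=cv2.contourArea)[:,0]
    P=np.array([onz("wrist",p,.016,ci)[:2] for p in c],np.float32)*1000
    print("S",round(r["p"],2),np.round(r["xy"]),cv2.minEnclosingCircle(P),np.round(cv2.mean(img,r["pixels"].astype(np.uint8))[:3]))
E
```

```text
[ 0.42722425 -0.34845786  0.14793775] [ 1.79868874e+02 -1.15734468e-01 -1.79789437e+02] [-18.3775678   -4.37645444 -11.83725915  -0.08810945 -82.69069887
 -71.40067582]
[ 0.352 -0.349  0.276]
L 0.95 [283. 315.] [ 0.5699 -0.3842]
L 0.79 [387. 278.] [ 0.5208 -0.2729]
L 0.36 [388. 341.] [ 0.6135 -0.2601]
S 0.92 [310. 219.] ((431.73553466796875, -352.9748840332031), 30.229398727416992) [139. 160. 168.]
S 0.85 [188.  93.] ((339.0233154296875, -446.578857421875), 31.69005584716797) [ 32.  39. 152.]
S 0.8 [371. 272.] ((515.2117919921875, -276.6180419921875), 33.066307067871094) [10. 12. 70.]
S 0.69 [288. 311.] ((564.8259887695312, -384.79766845703125), 33.71260452270508) [78. 37. 80.]
```

View pics/w1.png

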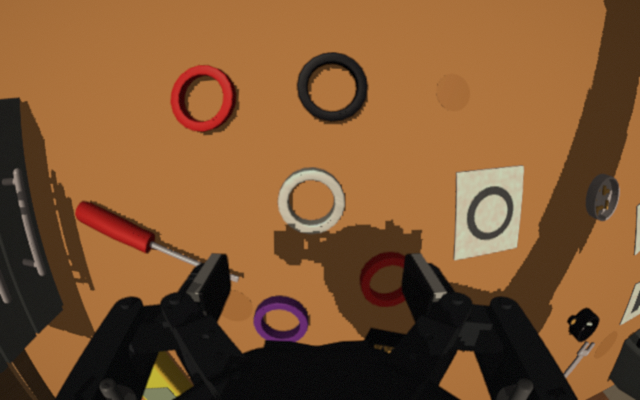

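The wrist view shows the grey ring at about (312,201), the black one at (332,88), the red at (204,98), the purple at (282,320) and the dark red at (390,278), with the ring tile at (490,212). The network's centre row (219) doesn't match the picture, so I measure by colour now that the arm is settled.

```bash
python3 - <<'E'
s=open('h.py').read()
s=s.replace("j1=np.degrees(np.arctan2(y,x));","J=lambda x,y:np.degrees(np.arctan2(y,x)+np.arcsin(.196/np.hypot(x,y))); j1=J(x,y);").replace("np.degrees(np.arctan2(c[1],c[0]))","J(c[0],c[1])")
s+='''
def blob(mask,z,ci,name="wrist"):
    c=max(cv2.findContours(mask.astype(np.uint8),0,2)[0],key=cv2.contourArea)[:,0]
    return np.array([onz(name,p,z,ci)[:2] for p in c],np.float32)*1000
'''
open('h.py','w').write(s)
from h import *
s=state(); print(s["tool_pos"],s["ee_rot"][2],s["time_s"])
ci=optics.camera_info("wrist"); img=optics.camera("wrist")
m=(img[...,0]>95); w=np.zeros_like(m); w[150:250,260:360]=1
c=max(cv2.findContours((m&w).astype(np.uint8),0,2)[0],key=cv2.contourArea)[:,0]; print(c.min(0),c.max(0))
P=blob(m&w,.016,ci); print(cv2.minEnclosingCircle(P), cv2.fitEllipse(P))
m=(img[...,0]>95); w=np.zeros_like(m); w[150:270,440:540]=1
P=blob(m&w,.004,ci); print("tile",cv2.minAreaRect(P))
E
```

```text
[ 0.42500194 -0.35201967  0.15050233] -179.99585997533035 2.6333
[282 171] [348 232]
((433.1192932128906, -352.8146667480469), 29.79852294921875) ((432.55413818359375, -352.8108825683594), (57.01176834106445, 58.689064025878906), 158.56834411621094)
tile ((448.0264587402344, -165.80569458007812), (96.76564025878906, 84.73560333251953), 7.292623996734619)
```

```bash
python3 -c "
from h import *
plan(.432,-.353,.020,90)"
```

```text
row [np.float64(-0.007), np.float64(-0.001), 0.13, 0, 0, -0.0] j6 goal -71 rows>=3.1 cmd [ 4.3200e-01 -3.5300e-01  2.0000e-02 -1.8004e+02]
```

Emit:
{"api": "step_arm", "payload": {"deltas": [-0.007,-0.001,0.04,0,0,0,1,-0.007,-0.001,0.08,0,0,0,1,-0.007,-0.001,0.1,0,0,0,1,-0.007,-0.001,0.115,0,0,0,1,-0.007,-0.001,0.125,0,0,0,1,-0.007,-0.001,0.13,0,0,0,1,-0.007,-0.001,0.13,0,0,0,1,-0.007,-0.001,0.13,0,0,0,1]}}

```text
time_s: 3.35
tool_pos: [0.4323, -0.3537, 0.0215]
ee_rot: [-179.9, 0.1, 179.9]
wrist_force: [-0.4, -0.1, 0.7]
width: 0.0861
finger_force: 0.0
```

```bash
python3 - <<'E'
from h import *
w=optics.camera("wrist"); s=optics.camera("side")
a=w[150:400,120:520]; b=cv2.resize(s[80:180,320:480],(400,250),interpolation=cv2.INTER_CUBIC)
cv2.imwrite("pics/g1.png",np.hstack([a,b]))
E
```

```text
(no output)
```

View pics/g1.png

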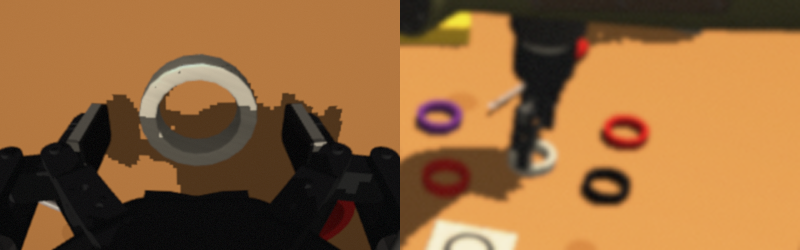

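The picture shows the ring at about (198,110) in the left crop between the pads (tips at x≈105 and 287), apparently a little forward. I check the pad projection.

```bash
python3 - <<'E'
from h import *
ci=optics.camera_info("wrist"); R=np.array(ci["R"]);t=np.array(ci["t"]); s=state(); p=s["tool_pos"]; print(p,s["time_s"])
def pr(X):
    c=R@np.array(X)+t; th=np.arctan2(np.hypot(c[0],c[1]),c[2]); k=th*f(ci)/np.hypot(c[0],c[1]); return np.round([c[0]*k+ci["cx"]-120,c[1]*k+ci["cy"]-150])
for dz in (-.014,-.005,0,.005,.015): print(dz,[pr(p+[dx,sy*.043,dz]) for sy in(-1,1) for dx in (-.011,.011)])
print("ring", [pr(np.array([.432,-.353,.016])+d) for d in ([.03,0,0],[-.03,0,0],[0,.03,0],[0,-.03,0],[.03,0,-.016])])
E
```

```text
[ 0.43269528 -0.35356239  0.02188714] 3.45
-0.014 [array([112.,  89.]), array([117., 126.]), array([280.,  89.]), array([275., 126.])]
-0.005 [array([108.,  97.]), array([113., 135.]), array([284.,  97.]), array([279., 135.])]
0 [array([105., 101.]), array([111., 140.]), array([287., 101.]), array([281., 140.])]
0.005 [array([102., 106.]), array([108., 145.]), array([290., 106.]), array([284., 145.])]
0.015 [array([ 96., 116.]), array([103., 157.]), array([296., 117.]), array([289., 157.])]
ring [array([197., 164.]), array([197.,  58.]), array([257., 115.]), array([137., 115.]), array([197., 147.])]
```

The open tips stand about at the TCP, so I can go down 10 mm more and close.

```bash
python3 -c "
from h import *
plan(.432,-.353,.010,90)
plan(.432,-.353,.090,90)
plan(.448,-.165,.090,90)"
```

```text
row [np.float64(-0.0), np.float64(-0.0), 0.01, 0, 0, -0.0] j6 goal -71 rows>=0.2 cmd [ 4.3200e-01 -3.5300e-01  1.0000e-02 -1.8004e+02]
row [np.float64(-0.0), np.float64(-0.0), -0.08, 0, 0, -0.0] j6 goal -71 rows>=1.9 cmd [ 4.3200e-01 -3.5300e-01  9.0000e-02 -1.8004e+02]
row [np.float64(-0.0159), np.float64(0.188), 0.0, 0, 0, -0.0] j6 goal -94 rows>=4.5 cmd [ 4.4800e-01 -1.6500e-01  9.0000e-02 -1.8004e+02]
```

Emit:
{"api": "step_arm", "payload": {"deltas": [0,0,0.006,0,0,0,1,0,0,0.01,0,0,0,1,0,0,0.01,0,0,0,1,0,0,0.01,0,0,0,-1,0,0,0.01,0,0,0,-1,0,0,0.01,0,0,0,-1,0,0,0.01,0,0,0,-1,0,0,0.01,0,0,0,-1,0,0,0.01,0,0,0,-1], "force": 40}}

```text
time_s: 4.2
tool_pos: [0.4323, -0.3531, 0.0108]
ee_rot: [-180.0, 0.0, 180.0]
wrist_force: [-0.5, -0.3, 2.9]
width: 0.0575
finger_force: 43.1
```

Emit:
{"api": "step_arm", "payload": {"deltas": [0,0,-0.02,0,0,0,-1,0,0,-0.05,0,0,0,-1,0,0.02,-0.08,0,0,0,-1,-0.004,0.05,-0.08,0,0,0,-1,-0.008,0.085,-0.08,0,0,0,-1,-0.012,0.12,-0.08,0,0,0,-1,-0.0159,0.15,-0.08,0,0,0,-1,-0.0159,0.175,-0.08,0,0,0,-1,-0.0159,0.188,-0.08,0,0,0,-1,-0.0159,0.188,-0.08,0,0,0,-1]}}

```text
time_s: 5.03
tool_pos: [0.4479, -0.1627, 0.0899]
ee_rot: [179.9, -0.0, -179.9]
wrist_force: [-0.6, -0.1, -1.1]
width: 0.0577
finger_force: 43.3
```

```bash
python3 - <<'E'
from h import *
optics.camera("side")
s=state(); print(s["tool_pos"],s["width"])
ci=optics.camera_info("wrist"); img=optics.camera("wrist"); cv2.imwrite("pics/g2.png",img[100:400,120:520])
E
```

```text
[ 0.44789492 -0.16386321  0.08998256] 0.05786141451183582
```

View pics/g2.png

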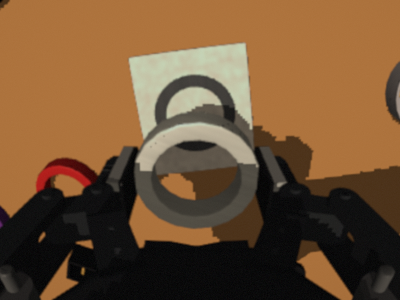

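The ring is held level between the pads at crop (195,172), above its tile. I check the ring's offset in the hand and the tile centre.

```bash
cat >> h.py <<'E'
def pr(X,ci):
    R=np.array(ci["R"]);t=np.array(ci["t"]); c=R@np.array(X)+t; th=np.arctan2(np.hypot(c[0],c[1]),c[2]); k=th*f(ci)/np.hypot(c[0],c[1]); return np.round([c[0]*k+ci["cx"],c[1]*k+ci["cy"]],1)
E
python3 - <<'E'
from h import *
s=state(); p=s["tool_pos"]; ci=optics.camera_info("wrist"); print(p)
for dx in(-.004,0,.004):
  c=p+[dx,0,.005]; print(dx,[pr(c+np.array(d),ci)-[120,100] for d in ([.03,0,0],[-.03,0,0],[0,.03,0],[0,-.03,0],[-.021,0,0],[.021,0,0])])
img=cv2.imread("pics/g2.png").astype(int); b=img[...,0]
print(b[100:235,195].tolist())
E
```

```text
[ 0.44787405 -0.16465705  0.09003035]
-0.004 [array([196. , 221.9]), array([196.1, 108.8]), array([261. , 170.3]), array([131. , 170.1]), array([196.1, 128.7]), array([196. , 207.9])]
0 [array([195.9, 227.8]), array([196.1, 117.8]), array([260.2, 177.6]), array([131.8, 177.5]), array([196.1, 137.3]), array([196. , 214.3])]
0.004 [array([195.9, 233.5]), array([196.1, 126.6]), array([259.4, 184.8]), array([132.5, 184.7]), array([196. , 145.6]), array([196. , 220.4])]
[173, 173, 172, 172, 171, 164, 141, 119, 103, 82, 76, 74, 71, 69, 70, 70, 71, 73, 74, 77, 77, 89, 118, 159, 179, 177, 166, 162, 161, 159, 156, 154, 152, 151, 150, 149, 150, 149, 143, 128, 96, 51, 26, 23, 26, 22, 25, 24, 25, 24, 35, 59, 72, 73, 72, 74, 73, 73, 74, 75, 76, 76, 76, 74, 74, 72, 71, 70, 70, 66, 55, 40, 29, 26, 24, 28, 26, 28, 28, 28, 28, 29, 26, 27, 26, 25, 26, 25, 28, 26, 25, 29, 39, 41, 43, 42, 41, 42, 42, 44, 48, 51, 51, 51, 52, 50, 50, 50, 49, 53, 52, 51, 51, 51, 54, 56, 60, 67, 67, 68, 67, 68, 67, 68, 66, 67, 68, 67, 63, 60, 59, 60, 61, 60, 62]
```

```bash
python3 -c "
from h import *
plan(.447,-.165,.0145,90)
plan(.447,-.165,.09,90)
plan(.58,-.26,.15,163)"
```

```text
row [np.float64(0.001), np.float64(0.0), 0.0755, 0, 0, -0.0] j6 goal -94 rows>=1.8 cmd [ 4.4700e-01 -1.6500e-01  1.4500e-02 -1.8004e+02]
row [np.float64(-0.0), np.float64(0.0), -0.0755, 0, 0, -0.0] j6 goal -94 rows>=1.8 cmd [ 4.4700e-01 -1.6500e-01  9.0000e-02 -1.8004e+02]
row [np.float64(-0.1331), np.float64(-0.0949), -0.06, 0, 0, -73.0] j6 goal -11 rows>=10.2 cmd [   0.58   -0.26    0.15 -107.04]
```

Emit:
{"api": "step_arm", "payload": {"deltas": [0.001,0,0.03,0,0,0,-1,0.001,0,0.055,0,0,0,-1,0.001,0,0.068,0,0,0,-1,0.001,0,0.073,0,0,0,-1,0.001,0,0.0755,0,0,0,-1,0.001,0,0.0755,0,0,0,-1,0.001,0,0.0755,0,0,0,1,0.001,0,0.0755,0,0,0,1,0.001,0,0.0755,0,0,0,1,0.001,0,0.06,0,0,0,1]}}

```text
time_s: 5.97
tool_pos: [0.4453, -0.1648, 0.0279]
ee_rot: [179.9, -0.3, 179.9]
wrist_force: [-0.1, 0.2, -0.5]
width: 0.0855
finger_force: 0.0
```

Emit:
{"api": "step_arm", "payload": {"deltas": [0,0,-0.04,0,0,0,1,-0.01,-0.005,-0.08,0,0,-6,1,-0.1331,-0.0949,-0.12,0,0,-73,1,-0.1331,-0.0949,-0.12,0,0,-73,1,-0.1331,-0.0949,-0.12,0,0,-73,1,-0.1331,-0.0949,-0.12,0,0,-73,1,-0.1331,-0.0949,-0.12,0,0,-73,1,-0.1331,-0.0949,-0.12,0,0,-73,1,-0.1331,-0.0949,-0.12,0,0,-73,1,-0.1331,-0.0949,-0.12,0,0,-73,1]}}

```text
time_s: 6.8
tool_pos: [0.5803, -0.2603, 0.15]
ee_rot: [180.0, -0.0, -116.4]
wrist_force: [0.2, -0.1, 0.5]
width: 0.0852
finger_force: 0.0
```

```bash
python3 - <<'E'
from h import *
optics.camera("side");optics.camera("side");optics.camera("side")
s=state(); print(s["tool_pos"],s["ee_rot"],s["time_s"])
ci=optics.camera_info("wrist"); img=optics.camera("wrist"); cv2.imwrite("pics/w3.png",img)
m=optics.silhouettes("wrist","shell")
for r in m[:2]:
    P=blob(r["pixels"],.026,ci); print(r["p"],r["xy"],cv2.minAreaRect(P)); P=blob(r["pixels"],0,ci); print(cv2.minAreaRect(P))
print([ (round(r["p"],2),r["xy"],onz("wrist",r["xy"],0,ci)[:2]) for r in optics.landmark_of("wrist","shell")[:2]])
E
```

```text
[ 0.58011619 -0.26008706  0.15034082] [-1.79995800e+02  1.13229929e-03 -1.16934140e+02] 6.95
0.67 [283.0, 210.3] ((609.8914794921875, -264.9814758300781), (61.59723663330078, 33.9766845703125), 72.06865692138672)
((616.4833984375, -258.5659484863281), (67.94747161865234, 37.479454040527344), 72.06861877441406)
[(0.88, [284.5, 201.9], array([ 0.61160593, -0.26335667]))]
```

View pics/w3.png

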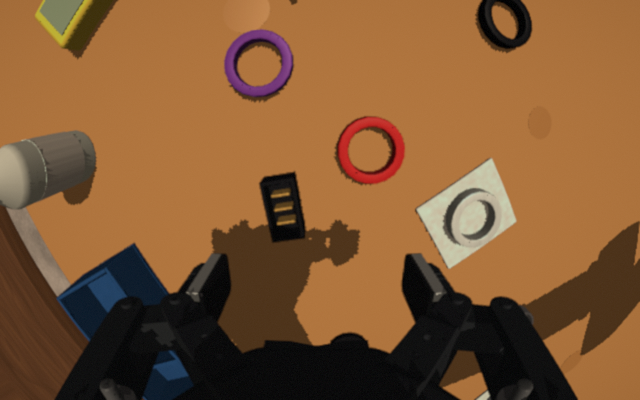

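The wrist view shows the shell at (283,208) below, the ring lying on its tile at (472,217), and red (371,150) and purple (259,64) clear of the grasp. Next I grasp the shell along direction 162°.

```bash
python3 - <<'E'
from h import *
ci=optics.camera_info("wrist"); img=optics.camera("wrist").astype(int)
w=np.zeros((400,640),bool); w[150:280,410:525]=1
tile=(img[...,0]>80)&w; P=blob(tile,.004,ci); print("tile",cv2.minAreaRect(P))
for r in optics.silhouettes("wrist","ring"):
  if abs(r["xy"][0]-472)<15: P=blob(r["pixels"],.02,ci); print("ring",cv2.minEnclosingCircle(P),cv2.fitEllipse(P))
json.dump([.58,-.26,.15,-116.93],open("cmd.json","w"))
plan(.6105,-.264,.05,162)
plan(.6105,-.264,.017,162)
E
```

```text
tile ((448.879150390625, -165.75079345703125), (97.05426025390625, 85.5919418334961), 7.291792869567871)
ring ((452.5223693847656, -169.99171447753906), 34.361328125) ((451.35992431640625, -170.39599609375), (57.93168640136719, 67.20503997802734), 33.06482696533203)
row [np.float64(-0.0102), np.float64(-0.029), 0.1, 0, 0, -8.9] j6 goal -12 rows>=2.5 cmd [ 6.1050e-01 -2.6400e-01  5.0000e-02 -1.0803e+02]
row [np.float64(-0.0), np.float64(-0.0), 0.033, 0, 0, -0.0] j6 goal -12 rows>=0.8 cmd [ 6.1050e-01 -2.6400e-01  1.7000e-02 -1.0803e+02]
```

Emit:
{"api": "step_arm", "payload": {"deltas": [-0.0102,-0.029,0.03,0,0,-7,0.6,-0.0102,-0.029,0.065,0,0,-8.9,0.6,-0.0102,-0.029,0.09,0,0,-8.9,0.6,-0.0102,-0.029,0.115,0,0,-8.9,0.6,-0.0102,-0.029,0.128,0,0,-8.9,0.6,-0.0102,-0.029,0.133,0,0,-8.9,0.6,-0.0102,-0.029,0.133,0,0,-8.9,0.6,-0.0102,-0.029,0.133,0,0,-8.9,0.6]}}

```text
time_s: 7.87
tool_pos: [0.6114, -0.2642, 0.0191]
ee_rot: [-179.9, -0.0, -107.8]
wrist_force: [0.8, 0.4, 0.3]
width: 0.0684
finger_force: 0.0
```

Emit:
{"api": "step_arm", "payload": {"deltas": [0,0,0,0,0,0,-1,0,0,0,0,0,0,-1,0,0,0,0,0,0,-1,0,0,0,0,0,0,-1,0,0,0,0,0,0,-1,0,0,0,0,0,0,-1,0,0,0,0,0,0,-1], "force": 35}}

```text
time_s: 8.45
tool_pos: [0.6113, -0.2641, 0.0188]
ee_rot: [-179.9, -0.0, -107.8]
wrist_force: [-0.2, 1.1, 6.2]
width: 0.0291
finger_force: 36.7
```

```bash
python3 -c "
from h import *
plan(.6105,-.264,.13,162)
plan(.635,.285,.13,97.3)"
```

```text
row [np.float64(-0.0), np.float64(-0.0), -0.113, 0, 0, -0.0] j6 goal -12 rows>=2.7 cmd [   0.6105   -0.264     0.13   -108.03  ]
row [np.float64(-0.5297), np.float64(0.1466), 0.0, 0, 0, -115.3] j6 goal 57 rows>=16.1 cmd [0.635 0.285 0.13  7.27 ]
```

Emit:
{"api": "step_arm", "payload": {"deltas": [0,0,-0.02,0,0,0,-1,0,0,-0.05,0,0,0,-1,0,0,-0.08,0,0,0,-1,0,0,-0.1,0,0,0,-1,0,0,-0.113,0,0,0,-1,0,0,-0.113,0,0,0,-1]}}

```text
time_s: 8.95
tool_pos: [0.6117, -0.2643, 0.1337]
ee_rot: [-179.7, 0.0, -107.8]
wrist_force: [-0.5, 0.4, -0.6]
width: 0.0294
finger_force: 35.9
```

Emit:
{"api": "step_arm", "payload": {"deltas": [-0.02,0.006,0,0,0,3,-1,-0.055,0.015,0,0,0,8,-1,-0.093,0.026,0,0,0,14,-1,-0.131,0.036,0,0,0,20,-1,-0.169,0.047,0,0,0,26,-1,-0.207,0.057,0,0,0,32,-1,-0.245,0.068,0,0,0,37,-1,-0.283,0.078,0,0,0,42,-1,-0.318,0.088,0,0,0,46,-1,-0.34,0.094,0,0,0,49.7,-1]}}

```text
time_s: 9.78
tool_pos: [0.624, 0.0918, 0.1277]
ee_rot: [179.9, -0.2, -157.6]
wrist_force: [1.2, -0.1, -0.2]
width: 0.0291
finger_force: 35.9
```

```bash
python3 - <<'E'
from h import *
t=np.radians(-108.03); r=(-.34,.094)
json.dump([.6105+r[0]*np.cos(t)+r[1]*np.sin(t),-.264+r[0]*np.sin(t)-r[1]*np.cos(t),.13,-108.03-49.7],open("cmd.json","w"))
print(open("cmd.json").read(),state()["tool_pos"],state()["ee_rot"])
plan(.635,.285,.13,97.3)
E
```

```text
[0.6263509831755867, 0.08839856176262594, 0.13, -157.73000000000002] [0.62401752 0.09184585 0.12765146] [ 1.79927537e+02 -1.76640196e-01 -1.57633575e+02]
row [np.float64(-0.0825), np.float64(0.1787), 0.0, 0, 0, 15.0] j6 goal -123 rows>=4.7 cmd [ 6.3500e-01  2.8500e-01  1.3000e-01 -1.7273e+02]
```

Emit:
{"api": "step_arm", "payload": {"deltas": [-0.01,0.022,0,0,0,3,-1,-0.025,0.054,0,0,0,6,-1,-0.042,0.09,0,0,0,10,-1,-0.058,0.125,0,0,0,15,-1,-0.072,0.156,0,0,0,15,-1,-0.0825,0.1787,0,0,0,15,-1,-0.0825,0.1787,0,0,0,15,-1,-0.0825,0.1787,0,0,0,15,-1]}}

```text
time_s: 10.45
tool_pos: [0.632, 0.2864, 0.127]
ee_rot: [-179.9, -0.2, -172.4]
wrist_force: [0.5, -0.5, -0.4]
width: 0.0292
finger_force: 35.9
```

```bash
python3 - <<'E'
from h import *
optics.camera("side")
s=state(); print(s["tool_pos"],s["ee_rot"],s["time_s"])
ci=optics.camera_info("wrist"); img=optics.camera("wrist"); cv2.imwrite("pics/w4.png",img[80:400,120:520])
p=s["tool_pos"]; a=np.radians(s["ee_rot"][2]); X=np.array([np.cos(a),np.sin(a),0]);Y=np.array([np.sin(a),-np.cos(a),0])
for d in(-.004,0,.004): print(d,[pr(p+(d+sx*.028)*X+sy*.015*Y+[0,0,.026-.0188],ci)-[120,80] for sx in(1,-1) for sy in(1,-1)])
w=np.zeros((400,640),bool); w[60:230,240:420]=1
P=blob((img[...,0]>95)&w,.004,ci); print("tile",cv2.minAreaRect(P))
E
```

```text
[0.6323247  0.28526732 0.12773315] [-179.92194685   -0.19589348 -172.500311  ] 10.5
-0.004 [array([231.3, 152.6]), array([160.7, 152.5]), array([225.6, 253.2]), array([166.4, 253.1])]
0 [array([231.7, 143.8]), array([160.3, 143.8]), array([226. , 247.3]), array([166. , 247.3])]
0.004 [array([232.1, 134.9]), array([160. , 134.8]), array([226.4, 241.3]), array([165.6, 241.2])]
tile ((624.1116943359375, 283.51458740234375), (73.1314926147461, 84.98799133300781), 7.010310649871826)
```

View pics/w4.png

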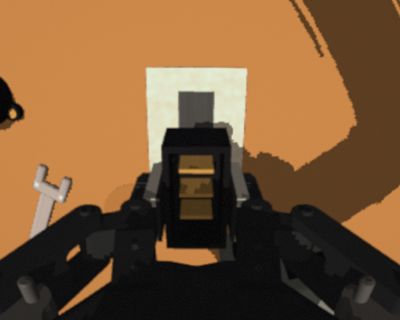

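The shell is level in the jaws at crop (196,190), aligned with its tile silhouette below (196,105). Its in-hand offset is about 0. The arm is still settling, so I check that and lower.

```bash
python3 -c "
from h import *
optics.camera('side')
s=state(); print(s['tool_pos'],s['ee_rot'],s['joint_pos'])
plan(.6365,.285,.0215,97.3)"
```

```text
[0.63294317 0.2842218  0.12905726] [-1.79957842e+02 -9.97829686e-02 -1.72589529e+02] [ 4.06246005e+01  1.74040593e+01  9.73665625e+00 -1.95572571e-02
 -8.24391717e+01 -1.23211501e+02]
row [np.float64(-0.0015), np.float64(-0.0002), 0.1085, 0, 0, -0.0] j6 goal -123 rows>=2.6 cmd [ 6.3650e-01  2.8500e-01  2.1500e-02 -1.7273e+02]
```

Emit:
{"api": "step_arm", "payload": {"deltas": [-0.0015,0,0.03,0,0,0,-1,-0.0015,0,0.06,0,0,0,-1,-0.0015,0,0.08,0,0,0,-1,-0.0015,0,0.09,0,0,0,-1,-0.0015,0,0.095,0,0,0,-1,-0.0015,0,0.095,0,0,0,-1,-0.0015,0,0.095,0,0,0,-1]}}

```text
time_s: 11.18
tool_pos: [0.6355, 0.2854, 0.037]
ee_rot: [180.0, 0.1, -172.6]
wrist_force: [0.5, 0.9, -1.1]
width: 0.0295
finger_force: 35.9
```

Emit:
{"api": "step_arm", "payload": {"deltas": [0,0,0.006,0,0,0,-1,0,0,0.011,0,0,0,-1,0,0,0.014,0,0,0,-1,0,0,0.014,0,0,0,-1,0,0,0.014,0,0,0,0.6,0,0,0.014,0,0,0,0.6,0,0,0.014,0,0,0,0.6,0,0,0.014,0,0,0,0.6,0,0,-0.01,0,0,0,0.6,0,0,-0.04,0,0,0,0.6]}}

```text
time_s: 12.02
tool_pos: [0.6329, 0.2843, 0.0719]
ee_rot: [-179.8, -0.4, -172.6]
wrist_force: [0.5, 0.4, -0.9]
width: 0.068
finger_force: 0.0
```

```bash
python3 - <<'E'
from h import *
json.dump([.6365,.285,.075,-172.73],open("cmd.json","w"))
plan(.6365,.285,.15,97.3)
for cl in (28-0,): plan(.62,.09,.15,cl)
for n in("scene","side"):
  img=optics.camera(n)
  for r in optics.silhouettes(n,"housing")[:1]:
    P=blob(r["pixels"],.008,optics.camera_info(n),n); print(n,r["p"],r["xy"],cv2.minAreaRect(P))
  u=(247,217) if n=="side" else (390,241)
  cv2.imwrite(f"pics/h_{n}.png",cv2.resize(img[u[1]-20:u[1]+20,u[0]-25:u[0]+25],(400,320),interpolation=cv2.INTER_CUBIC))
a=np.hstack([cv2.imread("pics/h_scene.png"),cv2.imread("pics/h_side.png")]); cv2.imwrite("pics/h5.png",a)
E
```

```text
row [np.float64(-0.0), np.float64(0.0), -0.075, 0, 0, -0.0] j6 goal -123 rows>=1.8 cmd [ 6.3650e-01  2.8500e-01  1.5000e-01 -1.7273e+02]
row [np.float64(0.041), np.float64(-0.1913), 0.0, 0, 0, -110.7] j6 goal 2 rows>=15.5 cmd [  0.62   0.09   0.15 -62.03]
scene 0.56 [389.7, 239.4] ((635.9849853515625, 86.71985626220703), (63.648658752441406, 69.15558624267578), 33.493953704833984)
```

View pics/h5.png

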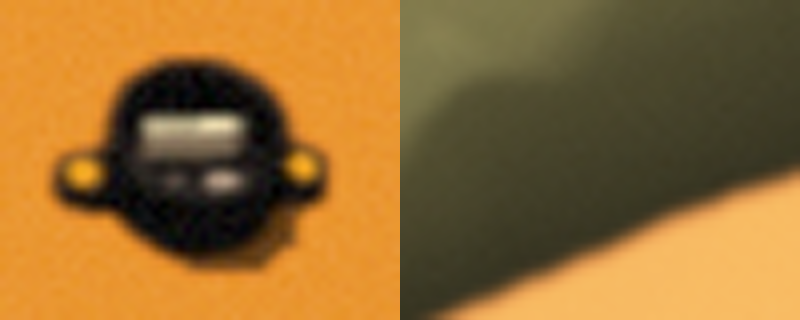

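The scene crop shows the housing with its brass screws at full-image (375.4,242.9) and (402.9,241.9). The side view is blocked by the arm. The yaw comes from the screws.

```bash
python3 - <<'E'
from h import *
a=onz("scene",(375.4,242.9),.008);b=onz("scene",(402.9,241.9),.008); d=b-a
th=np.degrees(np.arctan2(d[1],d[0])); print(a,b,(a+b)/2,np.linalg.norm(d),th)
c=[.6365,.285,.15,-172.73]
for k in(-1,0,1):
  y=th+90+180*k-90; x0,y0=.61,.08
  j1=np.degrees(np.arctan2(y0,x0)+np.arcsin(.196/np.hypot(x0,y0))); print("yaw",y,"turn",(y+180+172.73)%360-180,"j6",(y+90-j1+180)%360-180)
E
```

```text
[0.63067926 0.05328736 0.008     ] [0.64952587 0.11294973 0.008     ] [0.64010256 0.08311854 0.008     ] 0.06256831664021043 72.4693072213326
yaw -107.5306927786674 turn 65.19930722133259 j6 -43.57952789837245
yaw 72.4693072213326 turn -114.80069277866744 j6 136.42047210162752
yaw 252.4693072213326 turn 65.19930722133256 j6 -43.579527898372476
```

Emit:
{"api": "step_arm", "payload": {"deltas": [0,0,-0.035,0,0,0,1,0.008,-0.03,-0.06,0,0,-7,1,0.015,-0.06,-0.075,0,0,-14,1,0.022,-0.1,-0.075,0,0,-21,1,0.03,-0.135,-0.075,0,0,-28,1,0.036,-0.17,-0.075,0,0,-35,1,0.042,-0.1983,-0.075,0,0,-42,1,0.042,-0.1983,-0.075,0,0,-49,1,0.042,-0.1983,-0.075,0,0,-56,1,0.042,-0.1983,-0.075,0,0,-63,1]}}

```text
time_s: 13.05
tool_pos: [0.6183, 0.0824, 0.1489]
ee_rot: [179.9, -0.0, -109.3]
wrist_force: [-0.7, -0.1, -0.3]
width: 0.0854
finger_force: 0.0
```

```bash
python3 - <<'E'
from h import *
for i in range(3): img=optics.camera("side")
s=state(); print(s["tool_pos"],s["ee_rot"],s["time_s"])
ci=optics.camera_info("wrist"); w=optics.camera("wrist")
json.dump([.62,.083,.15,-172.73+63],open("cmd.json","w"))
for r in optics.silhouettes("wrist","housing")[:1]:
    P=blob(r["pixels"],.008,ci); print(r["p"],r["xy"],cv2.minAreaRect(P))
for r in optics.landmark_of("wrist","housing")[:2]: print(r["p"],r["xy"],onz("wrist",r["xy"],0,ci))
cv2.imwrite("pics/w6.png",np.hstack([w[60:360,110:510],cv2.resize(img[230:330,160:293],(400,300),interpolation=cv2.INTER_CUBIC)]))
E
```

```text
[0.61837867 0.08319425 0.14911053] [ 1.79912277e+02 -4.93852841e-02 -1.09735296e+02] 13.2
0.68 [295.0, 199.0] ((636.8311767578125, 83.06594848632812), (67.68958282470703, 55.07606506347656), 37.22104263305664)
0.9 [296.5, 197.8] [0.63738373 0.08357562 0.        ]
```

View pics/w6.png

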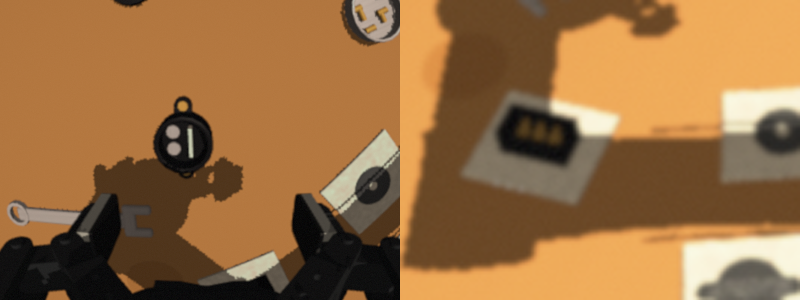

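The shell is centred and aligned on its tile. In the wrist view the housing is at crop (183,143), with ears at full-image (293,164) and (296,235).

```bash
python3 - <<'E'
from h import *
ci=optics.camera_info("wrist")
a=onz("wrist",(293,164),.008,ci);b=onz("wrist",(296,235),.008,ci);d=b-a; print(a,b,(a+b)/2,np.linalg.norm(d),np.degrees(np.arctan2(d[1],d[0])))
plan(.638,.083,.0185,162.5)
E
```

```text
[0.62852366 0.05175923 0.008     ] [0.65011045 0.11620211 0.008     ] [0.63931705 0.08398067 0.008     ] 0.06796229824194257 71.48041060539931
row [np.float64(-0.0061), np.float64(-0.0169), 0.1315, 0, 0, -2.2] j6 goal -43 rows>=3.2 cmd [ 6.3800e-01  8.3000e-02  1.8500e-02 -1.0753e+02]
```

Emit:
{"api": "step_arm", "payload": {"deltas": [-0.0065,-0.0175,0.04,0,0,-1.7,1,-0.0065,-0.0175,0.075,0,0,-1.7,1,-0.0065,-0.0175,0.105,0,0,-1.7,1,-0.0065,-0.0175,0.122,0,0,-1.7,1,-0.0065,-0.0175,0.13,0,0,-1.7,1,-0.0065,-0.0175,0.1335,0,0,-1.7,1,-0.0065,-0.0175,0.1335,0,0,-1.7,1,-0.0065,-0.0175,0.1335,0,0,-1.7,1]}}

```text
time_s: 14.02
tool_pos: [0.6384, 0.0839, 0.0186]
ee_rot: [-179.9, 0.1, -107.9]
wrist_force: [0.4, -0.4, -0.8]
width: 0.0855
finger_force: 0.0
```

Emit:
{"api": "step_arm", "payload": {"deltas": [0,0,0,0,0,0,-1,0,0,0,0,0,0,-1,0,0,0,0,0,0,-1,0,0,0,0,0,0,-1,0,0,0,0,0,0,-1,0,0,0,0,0,0,-1,0,0,0,0,0,0,-1], "force": 40}}

```text
time_s: 14.6
tool_pos: [0.6383, 0.0838, 0.0186]
ee_rot: [-179.9, 0.1, -107.8]
wrist_force: [-0.7, 0.5, 5.6]
width: 0.0513
finger_force: 42.2
```

Emit:
{"api": "step_arm", "payload": {"deltas": [0,0,-0.02,0,0,0,-1,0,0,-0.05,0,0,0,-1,0,0,-0.08,0,0,0,-1,-0.008,0.013,-0.1,0,0,3,-1,-0.025,0.04,-0.113,0,0,7,-1,-0.045,0.072,-0.113,0,0,12,-1,-0.065,0.104,-0.113,0,0,18,-1,-0.085,0.135,-0.113,0,0,24,-1,-0.103,0.164,-0.113,0,0,29,-1,-0.115,0.184,-0.113,0,0,32.8,-1]}}

```text
time_s: 15.43
tool_pos: [0.4955, 0.2513, 0.1295]
ee_rot: [179.9, -0.0, -140.8]
wrist_force: [0.9, 0.9, -1.4]
width: 0.0513
finger_force: 42.2
```

```bash
python3 - <<'E'
from h import *
t=np.radians(-108.03); r=(-.115,.184)
json.dump([.6385+r[0]*np.cos(t)+r[1]*np.sin(t),.0835+r[0]*np.sin(t)-r[1]*np.cos(t),.1295,-108.03-32.8],open("cmd.json","w"))
plan(.428,.336,.1295,117.2)
E
```

```text
row [np.float64(0.0007), np.float64(0.1118), 0.0, 0, 0, 12.0] j6 goal -122 rows>=2.7 cmd [ 4.2800e-01  3.3600e-01  1.2950e-01 -1.5283e+02]
```

Emit:
{"api": "step_arm", "payload": {"deltas": [0,0.025,0,0,0,3,-1,0.001,0.06,0,0,0,8,-1,0.001,0.09,0,0,0,12,-1,0.001,0.1118,0,0,0,12,-1,0.001,0.1118,0,0,0,12,-1,0.001,0.1118,0,0,0,12,-1]}}

```text
time_s: 15.93
tool_pos: [0.4249, 0.336, 0.1295]
ee_rot: [180.0, -0.0, -152.5]
wrist_force: [0.4, -0.1, -1.0]
width: 0.0517
finger_force: 42.3
```

```bash
python3 - <<'E'
from h import *
for i in range(2): img=optics.camera("side")
s=state(); print(s["tool_pos"],s["ee_rot"],s["time_s"])
ci=optics.camera_info("wrist"); w=optics.camera("wrist")
p=s["tool_pos"]; a=np.radians(s["ee_rot"][2]); X=np.array([np.cos(a),np.sin(a),0])
for d in(-.004,0,.004): print(d,[pr(p+(d+l)*X+[0,0,zz-.0186],ci)-[110,60] for l,zz in ((.033,.008),(.026,.028),(-.026,.028),(-.033,.008))])
m=np.zeros((400,640),bool); m[20:220,200:440]=1
P=blob((w[...,0]>95)&m,.004,ci); print("tile",cv2.minAreaRect(P))
cv2.imwrite("pics/w7.png",w[60:360,110:510])
E
```

```text
[0.42588319 0.33489793 0.12955776] [-1.79996167e+02 -3.17117995e-02 -1.52640325e+02] 16.0333
-0.004 [array([205.9, 148.3]), array([205.9, 179.3]), array([205.9, 273.4]), array([205.9, 259.4])]
0 [array([205.9, 140.2]), array([205.9, 170.5]), array([205.9, 267.4]), array([205.9, 253.9])]
0.004 [array([205.9, 131.9]), array([205.9, 161.4]), array([205.9, 261.3]), array([205.9, 248.3])]
tile ((414.6891174316406, 328.3009338378906), (64.99491882324219, 85.12197875976562), 27.189252853393555)
```

View pics/w7.png

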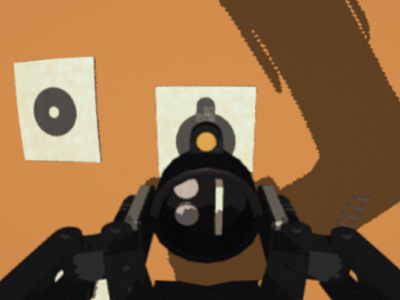

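The housing is level in the jaws at crop (206,215), its front screw at (206,142), in line with the tile below. I lower it.

Emit:
{"api": "step_arm", "payload": {"deltas": [0,0,0.03,0,0,0,-1,0,0,0.06,0,0,0,-1,0,0,0.082,0,0,0,-1,0,0,0.094,0,0,0,-1,0,0,0.1,0,0,0,-1,0,0,0.1,0,0,0,-1,0,0,0.1,0,0,0,-1]}}

```text
time_s: 16.67
tool_pos: [0.4267, 0.3355, 0.0311]
ee_rot: [180.0, 0.1, -152.7]
wrist_force: [0.4, -0.4, -1.4]
width: 0.0514
finger_force: 42.3
```

Emit:
{"api": "step_arm", "payload": {"deltas": [-0.001,0,0.005,0,0,0,-1,-0.001,0,0.0085,0,0,0,-1,-0.001,0,0.0085,0,0,0,-1,-0.001,0,0.0085,0,0,0,-1,-0.001,0,0.0085,0,0,0,1,-0.001,0,0.0085,0,0,0,1,-0.001,0,0.0085,0,0,0,1,-0.001,0,0.0085,0,0,0,1,-0.001,0,-0.02,0,0,0,1,-0.001,0,-0.06,0,0,0,1]}}

```text
time_s: 17.5
tool_pos: [0.4248, 0.3336, 0.0861]
ee_rot: [-179.8, -0.5, -152.7]
wrist_force: [0.9, 1.0, -0.3]
width: 0.0852
finger_force: 0.0
```

```bash
python3 - <<'E'
from h import *
s=state(); print(s["tool_pos"],s["ee_rot"])
# cmd now: (.429,.3365,.0895,-152.83)
json.dump([.4289,.3365,.0895,-152.83],open("cmd.json","w"))
for th in(-90,-60,-30,0,30,60,90):
  j1=np.degrees(np.arctan2(-.073,.62)+np.arcsin(.196/.624)); print(th,"yaw turn",(th-90+152.83+180)%360-180,"j6",(th-j1+180)%360-180)
plan(.62,-.073,.16,-30)
E
```

```text
[0.42483907 0.33357594 0.08611211] [-179.8149109    -0.48031586 -152.66647878]
-90 yaw turn -27.169999999999987 j6 -101.59144634700614
-60 yaw turn 2.8300000000000125 j6 -71.59144634700614
-30 yaw turn 32.83000000000001 j6 -41.591446347006126
0 yaw turn 62.83000000000001 j6 -11.591446347006126
30 yaw turn 92.83000000000004 j6 18.408553652993874
60 yaw turn 122.83000000000004 j6 48.408553652993874
90 yaw turn 152.83000000000004 j6 78.40855365299387
row [np.float64(0.017), np.float64(-0.4516), -0.0705, 0, 0, -32.8] j6 goal -42 rows>=11.0 cmd [ 6.2000e-01 -7.3000e-02  1.6000e-01 -1.2003e+02]
```

Emit:
{"api": "step_arm", "payload": {"deltas": [0,0,-0.03,0,0,0,1,0,-0.02,-0.06,0,0,0,1,0.017,-0.06,-0.0705,0,0,0,1,0.017,-0.1,-0.0705,0,0,0,1,0.017,-0.14,-0.0705,0,0,0,1,0.017,-0.18,-0.0705,0,0,0,1,0.017,-0.22,-0.0705,0,0,0,1,0.017,-0.26,-0.0705,0,0,0,1,0.017,-0.3,-0.0705,0,0,0,1,0.017,-0.34,-0.0705,0,0,0,1]}}

```text
time_s: 18.33
tool_pos: [0.5684, 0.024, 0.1603]
ee_rot: [180.0, 0.0, -152.6]
wrist_force: [0.9, 1.1, 0.3]
width: 0.0856
finger_force: 0.0
```

Emit:
{"api": "step_arm", "payload": {"deltas": [0,-0.04,0,0,0,0,1,0,-0.08,0,0,0,0,1,0,-0.1,0,0,0,0,1,0,-0.1116,0,0,0,0,1,0,-0.1116,0,0,0,0,1,0,-0.1116,0,0,0,0,1]}}

```text
time_s: 18.83
tool_pos: [0.619, -0.0732, 0.1598]
ee_rot: [180.0, -0.0, -152.7]
wrist_force: [0.2, 0.3, 0.2]
width: 0.0853
finger_force: 0.0
```

```bash
python3 - <<'E'
from h import *
for i in range(2): sd=optics.camera("side")
sc=optics.camera("scene")
s=state(); print(s["tool_pos"],s["ee_rot"],s["time_s"])
json.dump([.62,-.073,.16,-152.83],open("cmd.json","w"))
ci=optics.camera_info("wrist"); w=optics.camera("wrist")
for r in optics.landmark_of("wrist","rotor")[:3]: print(r["p"],r["xy"],onz("wrist",r["xy"],0,ci))
for r in optics.silhouettes("wrist","rotor")[:3]:
    P=blob(r["pixels"],.008,ci); print(r["p"],r["xy"],cv2.minEnclosingCircle(P))
cv2.imwrite("pics/w8.png",np.vstack([np.hstack([w[60:360,110:510],cv2.resize(sd[220:360,170:330],(400,300))]),np.hstack([cv2.resize(sd[150:220,290:390],(400,300)),cv2.resize(sc[140:250,340:500],(400,300))])]))
E
```

```text
[ 0.61896531 -0.07201813  0.1605075 ] [ 1.79990416e+02  2.11982427e-02 -1.52559854e+02] 18.9833
0.83 [311.5, 206.0] [ 6.37647971e-01 -6.72078809e-02  5.55111512e-17]
0.39 [528.6, 311.4] [0.63752678 0.28002556 0.        ]
0.76 [311.7, 204.2] ((632.7591552734375, -71.15457153320312), 24.056133270263672)
0.58 [626.3, 204.8] ((419.6795654296875, 353.5293884277344), 51.88988494873047)
```

View pics/w8.png

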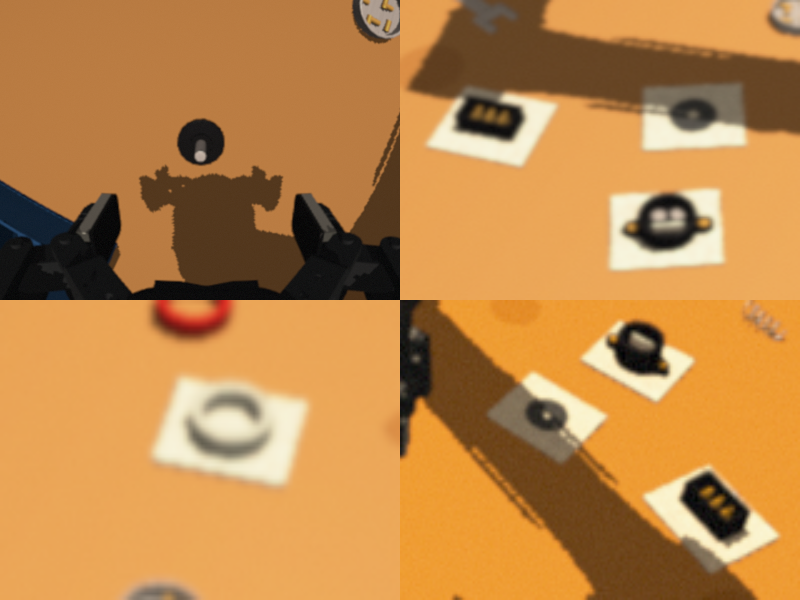

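All three placed parts sit on their tiles: the shell at (490,115), the housing at (667,222) and the ring at (230,428) of the montage. The rotor is at wrist-crop (200,141), its shaft tip at (200,156).

```bash
python3 - <<'E'
from h import *
ci=optics.camera_info("wrist")
print(onz("wrist",(310,216),.044,ci),onz("wrist",(310,201),.008,ci))
plan(.634,-.070,.031,117.2)
E
```

```text
[ 0.63319782 -0.07048593  0.044     ] [ 0.6316771  -0.07201349  0.008     ]
row [np.float64(-0.0138), np.float64(-0.0037), 0.129, 0, 0, -0.0] j6 goal -74 rows>=3.1 cmd [ 6.3400e-01 -7.0000e-02  3.1000e-02 -1.5283e+02]
```

Emit:
{"api": "step_arm", "payload": {"deltas": [-0.0125,-0.0041,0.04,0,0,0,0.6,-0.0125,-0.0041,0.075,0,0,0,0.6,-0.0125,-0.0041,0.1,0,0,0,0.6,-0.0125,-0.0041,0.118,0,0,0,0.6,-0.0125,-0.0041,0.126,0,0,0,0.6,-0.0125,-0.0041,0.129,0,0,0,0.6,-0.0125,-0.0041,0.129,0,0,0,0.6,-0.0125,-0.0041,0.129,0,0,0,0.6]}}

```text
time_s: 19.8
tool_pos: [0.6331, -0.0709, 0.0332]
ee_rot: [-179.9, 0.1, -152.6]
wrist_force: [1.1, 0.0, 1.0]
width: 0.0686
finger_force: 0.0
```

Emit:
{"api": "step_arm", "payload": {"deltas": [0,0,0,0,0,0,-1,0,0,0,0,0,0,-1,0,0,0,0,0,0,-1,0,0,0,0,0,0,-1,0,0,0,0,0,0,-1,0,0,0,0,0,0,-1,0,0,0,0,0,0,-1,0,0,0,0,0,0,-1], "force": 50}}

```text
time_s: 20.47
tool_pos: [0.6324, -0.0711, 0.0317]
ee_rot: [-180.0, 0.0, -152.6]
wrist_force: [-0.6, 1.0, 2.9]
width: 0.0081
finger_force: 48.8
```

Emit:
{"api": "step_arm", "payload": {"deltas": [0,0,-0.02,0,0,0,-1,0,0,-0.05,0,0,0,-1,0.002,0.02,-0.08,0,0,0,-1,0.004,0.05,-0.09,0,0,0,-1,0.007,0.085,-0.09,0,0,0,-1,0.01,0.12,-0.09,0,0,0,-1,0.013,0.155,-0.09,0,0,0,-1,0.016,0.19,-0.09,0,0,0,-1,0.018,0.22,-0.09,0,0,0,-1,0.0195,0.24,-0.09,0,0,0,-1]}}

```text
time_s: 21.3
tool_pos: [0.503, 0.135, 0.1209]
ee_rot: [180.0, -0.0, -152.6]
wrist_force: [-0.0, -0.2, -0.3]
width: 0.0084
finger_force: 48.9
```

Emit:
{"api": "step_arm", "payload": {"deltas": [0.0015,0.02,0,0,0,0,-1,0.003,0.045,0,0,0,0,-1,0.004,0.065,0,0,0,0,-1,0.0049,0.0771,0,0,0,0,-1,0.0049,0.0771,0,0,0,0,-1,0.0049,0.0771,0,0,0,0,-1,0.0049,0.0771,0,0,0,0,-1]}}

```text
time_s: 21.88
tool_pos: [0.4648, 0.199, 0.1211]
ee_rot: [-180.0, -0.0, -152.6]
wrist_force: [0.2, 0.2, -1.0]
width: 0.0082
finger_force: 48.9
```

```bash
python3 - <<'E'
from h import *
optics.camera("side")
s=state(); print(s["tool_pos"],s["ee_rot"],s["width"])
ci=optics.camera_info("wrist"); w=optics.camera("wrist"); p=s["tool_pos"]; 
print([pr(p+[0,0,z-.0317],ci)-[110,60] for z in(.044,.008)],pr([.4665,.2,.004],ci)-[110,60])
cv2.imwrite("pics/w9.png",w[60:360,110:510])
E
```

```text
[0.46495221 0.19875781 0.12106109] [-1.79995661e+02 -2.72627453e-02 -1.52682261e+02] 0.008286082215576139
[array([205.8, 227.2]), array([205.9, 191.2])] [206.4 143.1]
```

View pics/w9.png

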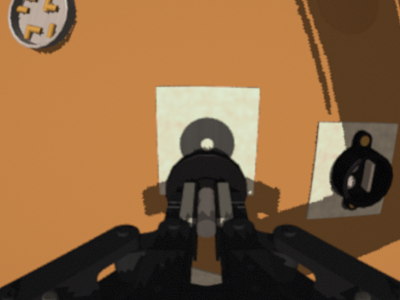

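The rotor is upright in the jaws at crop (206,190), with the tile dot at (207,145), in line. I lower and release.

Emit:
{"api": "step_arm", "payload": {"deltas": [-0.002,0,0.03,0,0,0,-1,-0.002,0,0.055,0,0,0,-1,-0.002,0,0.07,0,0,0,-1,-0.002,0,0.076,0,0,0,-1,-0.002,0,0.078,0,0,0,-1,-0.002,0,0.078,0,0,0,-1,-0.002,0,0.078,0,0,0,-1]}}

```text
time_s: 22.57
tool_pos: [0.4674, 0.2005, 0.0447]
ee_rot: [180.0, 0.1, -152.7]
wrist_force: [0.6, 0.4, 0.2]
width: 0.0084
finger_force: 48.9
```

Emit:
{"api": "step_arm", "payload": {"deltas": [0,0,0.004,0,0,0,-1,0,0,0.0072,0,0,0,-1,0,0,0.0072,0,0,0,-1,0,0,0.0072,0,0,0,-1,0,0,0.0072,0,0,0,-1,0,0,0.0072,0,0,0,0.6,0,0,0.0072,0,0,0,0.6,0,0,0.0072,0,0,0,0.6,0,0,0.0072,0,0,0,0.6,0,0,-0.015,0,0,0,0.6]}}

```text
time_s: 23.4
tool_pos: [0.4642, 0.1989, 0.0542]
ee_rot: [-180.0, -0.4, -152.7]
wrist_force: [-0.7, -0.0, -1.1]
width: 0.0676
finger_force: 0.0
```

Emit:
{"api": "step_arm", "payload": {"deltas": [0,0,-0.03,0,0,0,0.6,0,0,-0.07,0,0,0,0.6,0,0,-0.11,0,0,0,0.6,0,-0.04,-0.11,0,0,0,0.6,0,-0.08,-0.11,0,0,0,0.6,0,-0.12,-0.11,0,0,0,0.6,0,-0.16,-0.11,0,0,0,0.6,0,-0.16,-0.11,0,0,0,0.6,0,-0.16,-0.11,0,0,0,0.6]}}

```text
time_s: 24.15
tool_pos: [0.5405, 0.0562, 0.168]
ee_rot: [180.0, -0.0, -152.9]
wrist_force: [-0.1, 1.2, 0.5]
width: 0.0681
finger_force: 0.0
```

```bash
python3 - <<'E'
from h import *
sd=optics.camera("side"); sc=optics.camera("scene"); 
c=lambda i,a,b,d,e: cv2.resize(i[a:b,d:e],(400,300),interpolation=cv2.INTER_CUBIC)
cv2.imwrite("pics/f.png",np.vstack([np.hstack([c(sd,235,355,170,330),c(sc,140,245,350,490)]),np.hstack([c(sd,155,215,310,390),c(sc,185,242,225,301)])]))
for n in("side","scene"):
  ci=optics.camera_info(n)
  for th,z in(("housing",.014),("rotor",.008),("shell",.017),("ring",.012)):
    for r in optics.landmark_of(n,th)[:3]: print(n,th,round(r["p"],2),np.round(r["xy"]),np.round(onz(n,r["xy"],.004,ci)[:2],3))
print(state()["time_s"],state()["tool_pos"])
E
```

```text
side housing 0.82 [277. 324.] [0.43 0.33]
side rotor 0.58 [288. 275.] [0.464 0.204]
side shell 0.83 [211. 276.] [0.63  0.275]
side ring 0.7 [345. 179.] [ 0.455 -0.165]
side ring 0.67 [339. 155.] [ 0.508 -0.26 ]
side ring 0.65 [402. 155.] [ 0.332 -0.335]
scene housing 0.7 [437. 161.] [0.431 0.342]
scene rotor 0.58 [399. 182.] [0.468 0.201]
scene shell 0.87 [463. 216.] [0.629 0.288]
scene ring 0.95 [174. 278.] [ 0.565 -0.385]
scene ring 0.87 [225. 248.] [ 0.525 -0.27 ]
scene ring 0.78 [191. 196.] [ 0.33  -0.324]
24.65 [0.53994383 0.05874263 0.16839502]
```

View pics/f.png

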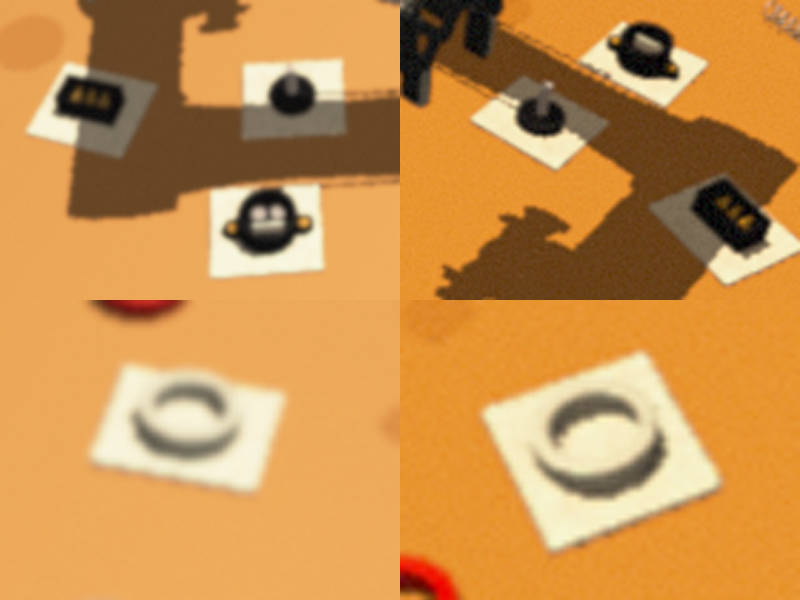

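The final montage shows all four parts upright on their tiles: shell (90,100), rotor (291,95), housing (267,222) and ring (187,415). I verify the centring numerically by fitting predicted outlines to the masks.

```bash
cat > fit.py <<'E'
from h import *
from scipy.optimize import minimize
def circ(r,z): a=np.linspace(0,2*np.pi,40); return np.c_[r*np.cos(a),r*np.sin(a),0*a+z]
def box(a,b,z): return np.array([[i*a/2,j*b/2,z] for i in(1,-1) for j in(1,-1)])
S={"shell":(np.r_[box(.056,.030,.004),box(.056,.030,.030)],(.635,.285,7.3)),
"housing":(np.r_[circ(.026,.004),circ(.026,.032),box(.078,.010,.004),box(.078,.010,.012)],(.4285,.3355,27.2)),
"ring":(np.r_[circ(.030,.004),circ(.030,.020)],(.448,-.1655,0))}
for n in("side","scene"):
  img=optics.camera(n); ci=optics.camera_info(n); R=np.array(ci["R"]);t=np.array(ci["t"])
  for th,(X,p0) in S.items():
    def hull(p):
      a=np.radians(p[2]); W=np.c_[X[:,0]*np.cos(a)-X[:,1]*np.sin(a)+p[0],X[:,0]*np.sin(a)+X[:,1]*np.cos(a)+p[1],X[:,2]]
      c=W@R.T+t; uv=c[:,:2]/c[:,2:]*f(ci)+[ci["cx"],ci["cy"]]
      m=np.zeros((1600,2560),np.uint8); cv2.fillConvexPoly(m,cv2.convexHull((uv*4+2).astype(np.int32)),255); return m,uv
    _,uv=hull(p0); c0=uv.mean(0)
    if th=="ring":
      M=[r["pixels"] for r in optics.silhouettes(n,th) if np.hypot(*(np.array(r["xy"])-c0))<10]
    else:
      k=np.zeros((400,640),bool); l=uv.min(0).astype(int)-8; h=uv.max(0).astype(int)+8; k[l[1]:h[1],l[0]:h[0]]=1
      q=(img.max(2)<62)&k; M=[q]
    if not M: print(n,th,"none"); continue
    pts=cv2.findNonZero(M[0].astype(np.uint8)); cs=cv2.findContours(M[0].astype(np.uint8),0,2)[0]
    c=max(cs,key=cv2.contourArea); m=np.zeros((400,640),np.uint8); cv2.fillConvexPoly(m,cv2.convexHull(c),255)
    T=cv2.resize(m,(2560,1600),interpolation=cv2.INTER_NEAREST)>0
    iou=lambda p:(lambda H:(H&T).sum()/(H|T).sum())(hull(p)[0]>0)
    r=minimize(lambda d:-iou((p0[0]+d[0]/1e3,p0[1]+d[1]/1e3,p0[2]+d[2])),[0,0,0],method="Nelder-Mead",options={"initial_simplex":[[0,0,0],[6,0,0],[0,6,0],[0,0,8]],"maxiter":80})
    print(n,th,"dx dy mm,dyaw",np.round(r.x,1),"iou %.2f (at nominal %.2f)"%(-r.fun,iou(p0)))
E
python3 fit.py
```

```text
side shell dx dy mm,dyaw [0. 0. 0.] iou 0.85 (at nominal 0.85)
side housing dx dy mm,dyaw [-0.3 -1.5  1.6] iou 0.68 (at nominal 0.67)
side ring dx dy mm,dyaw [-1.2  2.4  3.8] iou 0.95 (at nominal 0.91)
scene shell dx dy mm,dyaw [-0.1  1.5 -0.5] iou 0.92 (at nominal 0.90)
scene housing dx dy mm,dyaw [ -3.2   1.9 -18.5] iou 0.77 (at nominal 0.74)
scene ring dx dy mm,dyaw [-0.6 -1.   2.4] iou 0.95 (at nominal 0.93)
```

```bash
python3 -c "
from h import *
print(ticket.hand_in())"
```

```text
the job is handed in; nothing more can be done
None
```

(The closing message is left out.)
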